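# Make up two parlour serving trays

### The job

Make up the two serving trays from the stock on the counter: the lilac tray gets the raspberry tile on its grey rectangle, the glass dish on its large white disc and the blue-lidded sprinkle tin on its small dark disc; the mint tray gets the lemon tile on its grey rectangle and the white ceramic cone on its white disc. Stand everything upright and centred on its mark, each tile (in its clip) square on the rectangle with its wide face along the tray's long side, and set the glass dish and the ceramic cone down gently. Leave the chocolate tile and the orange-lidded tin where they stand.

Things in the scene. Friction and masses are not known exactly. Their poses are not given: they have to be found in the camera images.
- lilac_tray: Pastel lilac serving tray, 280 x 120 mm, fixed; floor 6 and rim 10 above the counter, rim 5 thick. Origin: centre of underside, x along its long side, z up. Marks flush with the floor, at y = 0: grey rectangle 68 (along x) x 52 at x = +88; large white disc 72 in diameter at x = 0; small dark disc 62 in diameter at x = -88.
- mint_tray: Pastel mint green serving tray, 200 x 120 mm, fixed; floor 6 and rim 10 above the counter, rim 5 thick. Origin: centre of underside, x along its long side, z up. Marks flush with the floor, at y = 0: grey rectangle 68 (along x) x 52 at x = +50; white disc 62 in diameter at x = -50.
- raspberry_tile: Raspberry red-pink ceramic tile upright in a steel spring clip, loose, 140 g. Sizes in mm: tile 60 wide x 10 thick, top 70 above the underside; flat clip foot 60 x 44 x 5, jaws (14 over both) up to 27; above that the bare tile is pinched across its 10 mm. Origin: centre of the foot's underside; x through the tile's thickness, y along its width, z up.
- lemon_tile: Lemon yellow ceramic tile upright in a steel spring clip, loose, 140 g. Sizes in mm: tile 60 wide x 10 thick, top 70 above the underside; flat clip foot 60 x 44 x 5, jaws (14 over both) up to 27; above that the bare tile is pinched across its 10 mm. Origin: centre of the foot's underside; x through the tile's thickness, y along its width, z up.
- chocolate_tile: Dark brown ceramic tile upright in a steel spring clip, loose, 140 g. Sizes in mm: tile 60 wide x 10 thick, top 70 above the underside; flat clip foot 60 x 44 x 5, jaws (14 over both) up to 27; above that the bare tile is pinched across its 10 mm. Origin: centre of the foot's underside; x through the tile's thickness, y along its width, z up. Not wanted: leave it.
- blue_tin: Blue-lidded sprinkle tin, loose, 120 g: upright aluminium cylinder 52 mm in diameter, 64 high with its 14 mm lid of the same diameter; thin band of the lid's colour round the middle, dark holes in the lid. Origin: centre of its underside, z up.
- orange_tin: Orange-lidded sprinkle tin, loose, 120 g: upright aluminium cylinder 52 mm in diameter, 64 high with its 14 mm lid of the same diameter; thin band of the lid's colour round the middle, dark holes in the lid. Origin: centre of its underside, z up. Not wanted: leave it.
- glass_dish: Clear glass dish, open at the top, rose gold line round the rim and rose gold disc in its floor, loose, 130 g. Outside diameter 62 mm from 18 up to the rim at 52 (bead to 54), wall 3; below 18 it narrows to 48 at the foot. Origin: centre of its underside, z up.
- ceramic_cone: White glazed ceramic ice cream cone on a foot, loose, 180 g. Foot 54 mm in diameter, 6 high; narrow waist at 12, widening to an upright collar 52 in diameter from 50 to 70 up, then a white dome up to 91. Grip it by the collar. Origin: centre of its underside, z up.

How it is judged:
By the outcome, as a careful person would: the job done as asked, in the order asked, and still so for the second after the job is handed in, with the robot touching nothing.
It also fails if it takes over 141 s, if anything falls off the work surface, if the arm or the gripper's body presses on something with over 40 N, if the wrist force passes 120 N, or if a joint passes its speed limit or range.

### The arm

A 6-joint arm with a two-finger parallel gripper is mounted at the origin on the work surface. World frame = base frame: x ahead of the robot, y to its left, z up, the work surface at z = 0. Lengths are in m, angles in rad, forces in N, time in s.
With the tool pointing down it reaches from about 0.35 to 0.95 m from the base axis. Payload 17.4 kg.
Tool frame: the origin (TCP) lies on the front face of the gripper's body, between the roots of the fingers; the fingertips stand 84 mm ahead of it and the grasp point (between the pads) lies 65 mm ahead of it (arm.finger_overhang is the distance from the TCP to the fingertips, in m); z points along the fingers, y is the line along which they close (so a half turn about z gives the same grasp; the last joint's range is limited). The gripper opens to 93 mm and grips with 3 to 60 N. Pads are 15 mm wide; open, the fingers measure 128 mm over their backs; the gripper's body (75 mm by 188 mm) begins 65 mm behind the grasp point.
Start: joints at [1.13, 0.116, 1.442, -0, 1.584, -0.038], TCP at [0.265, 0.621, 0.303] pointing down, gripper open.
Joint ranges: [-2.83, 2.83], [-0.83, 2.19], [0.07, 2.5], [-1.14, 4.28], [0.01, 3], [-2.97, 2.97]. Speed limits (rad/s): [1.89, 1.89, 2.22, 3.14, 3.14, 3.14].

### API

Orientations are given as [roll, pitch, yaw] about the fixed x, y, z axes, in that order (R = Rz(yaw) Ry(pitch) Rx(roll)).
In Python, from rig import arm gives the robot as it stands. The module is installed in compiled form; this text tells all that it offers.
- The arm moves only by the shell command python3 -m crank 'ROWS' [OPENING]. ROWS is a JSON object of lists of equal length, an entry for each row: "travel": the shift along the world's x, y, z normalised to -1 to 1, where 1 is 0.02 m, a list of three; "turn": the turn about the world's z normalised to -1 to 1, where 1 is 10 degrees. A call has 1 to 20 rows; each row shifts and turns the commanded pose from where the row before left it; what a row does not reach is not made up. A row lasts 1/8 s, in which the tool goes at most 62.5 mm and 10.7 degrees, less where a joint would pass 70% of its speed; a pose out of reach is approached as far as the arm can. A call with a number of a shift or a turn outside -1 to 1 is refused whole. A call with a gripper value outside its range is refused whole. OPENING is the closure, from -1 (fully open) to 1 (shut), set as the call begins (- or left out, the last holds). The fingers move at their own pace and stop on an object; the grip force is fixed at half the most. Time passes only in rows, so rows that do not move let the fingers close. It gives the time, the measured TCP pose, the force, the opening and the grip force at its end, in the units of the state.
- arm.state(): the state, without advancing time (a new reading comes with each control period).
- arm.grab_frame(name): name is "scene" or "top" or "wrist"; returns (picture, depth): 384x512x3 uint8, blue, green, red; 384x512 float32, m along the optical axis (not along the pixel's ray), 0 where there is no reading.
- arm.get_calibration(name): a dict with "intrinsics" (3x3 intrinsics, pixels), "dist_coeffs" ([k1, k2, p1, p2, k3] as OpenCV has them; the pictures are not rectified), "R" (3x3) and "t" (3): a world point X has camera coordinates R X + t. Camera axes: x right, y down, z forward; pixel columns grow to the right and rows downward; lengths in m; the calibration is good to about 2 mm. A picture is of the moment at which its call begins: read the wrist's pose just before it. get_calibration takes no time and is no camera call; for the wrist camera it gives the pose at the moment of the call.
- arm.close_job(): hands the job in; it is judged then, once.
Trained networks look in the newest picture that a camera, given by its name, has taken for a name from the list of things; names that differ only in an ending like _2 or _b are one class to them, and where a whole thing is asked for, a point or a joint stands for the part that bears it (a point fixed in the world has none). Each returns a list of dicts, best first, with "score" (0 to 1); they miss things now and then, are a little off and sometimes report something else, mostly with a low value. They report only what shows in the picture. A call takes as long as a camera call.
- arm.cut_out(query, camera): "mask" (384x512 bool, what is visible of it) and "extent" ([left, top, right, bottom] in pixels, round what is visible of it).
The state is a dict: "t": time; "qpos": joint angles; "qvel": joint speeds; "joint_torque": joint torques, N m; "eef_pos": TCP position; "tool_rot": TCP orientation; "ft_force": force on the tool from outside, world axes, zero at the start; "ft_torque": the same for the moment, N m; "width": opening from 0.0 (shut) to 1.0 (fully open); "finger_force": force on a finger pad.
Only numpy, scipy, OpenCV 4.12 (cv2) and the standard library are available. Lean on these libraries where they do the work, as an engineer would, in place of code of your own. Each camera call takes 0.05 s, during which the arm holds its last target. There are 200 camera calls.

## Working session

There is one attempt and no reset: what is moved stays moved. The work goes in short steps, Python scripts to look and compute and a shell command to move; the robot and the scene stay as the last step left them, time stands still between calls to the robot, and variables do not carry over. Pictures are saved under pics/ and viewed, at most 14 in all, crops included, and the job is handed in when it is done.

```bash
mkdir -p pics; python3 - <<'E'
from rig import arm
import cv2,numpy as np
print(arm.state())
for n in("scene","top"):
    p,d=arm.grab_frame(n);cv2.imwrite(f"pics/{n}0.png",p)
    c=arm.get_calibration(n);print(n,c)
E
```

```text
{'t': 0.0, 'qpos': array([ 1.13020644e+00,  1.16480956e-01,  1.44228184e+00, -2.55789847e-05,
        1.58396528e+00, -3.78283969e-02]), 'qvel': array([-0.0010967 , -0.00023026,  0.0005555 ,  0.00049305,  0.00072762,
        0.00154922]), 'joint_torque': array([ 1.50746237e-03, -7.21306157e+01, -6.22592211e+01,  7.81427720e-02,
        2.41674925e-02, -1.08872048e-04]), 'eef_pos': array([0.26455889, 0.62087857, 0.30199821]), 'tool_rot': array([-3.14045708e+00, -1.73821437e-05,  2.73883084e+00]), 'ft_force': array([-0.11205426,  0.55060456, -0.99091585]), 'ft_torque': array([ 0.01774799, -0.00206728, -0.02207436]), 'finger_force': 0.0, 'width': 1.0024068884825796}
scene {'intrinsics': array([[468.71777024,   0.        , 250.16819502],
       [  0.        , 468.71777024, 196.40768516],
       [  0.        ,   0.        ,   1.        ]]), 'dist_coeffs': array([-0.07329862,  0.        ,  0.        ,  0.        ,  0.        ]), 'R': array([[ 0.7630928 ,  0.64609478, -0.01584018],
       [ 0.46029937, -0.56053064, -0.68842566],
       [-0.45366713,  0.51804144, -0.72513392]]), 't': array([-0.40669428, -0.23283659,  1.30670251])}
top {'intrinsics': array([[430.20366729,   0.        , 253.23398775],
       [  0.        , 430.20366729, 193.62637179],
       [  0.        ,   0.        ,   1.        ]]), 'dist_coeffs': array([-0.12491708,  0.        ,  0.        ,  0.        ,  0.        ]), 'R': array([[ 0.01509749, -0.99965363, -0.02155671],
       [-0.99420103, -0.01271244, -0.10678342],
       [ 0.10647239,  0.02304387, -0.9940486 ]]), 't': array([-0.00399823,  0.55475387,  0.91611168])}
```

View pics/scene0.png

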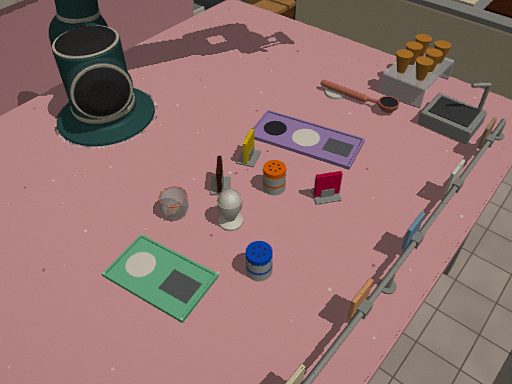

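View pics/top0.png

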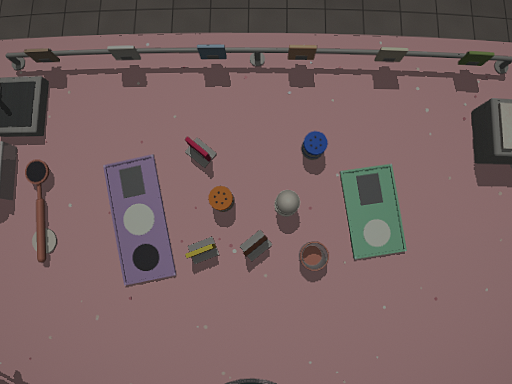

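The scene view shows the lilac tray at about (305,137), the mint tray at (160,275), and the stock between them. In the top view, lilac is at (140,220), mint at (373,212), raspberry at (201,150), lemon at (202,248), chocolate at (255,243), blue tin at (315,145), orange tin at (221,199), cone at (288,203) and glass at (313,256).

```bash
cat > h.py <<'E'
from rig import arm
import cv2,numpy as np
def und(uv,c):
    return cv2.undistortPoints(np.asarray(uv,float).reshape(-1,1,2),c["intrinsics"],c["dist_coeffs"])[:,0]
def world(uv,z,c):  # camera depth -> world
    n=und(uv,c); P=np.c_[n,np.ones(len(n))]*np.asarray(z).reshape(-1,1)
    return (P-c["t"])@c["R"]
def onplane(uv,h,c): # ray meets z=h
    n=und(uv,c); d=np.c_[n,np.ones(len(n))]@c["R"]; o=-c["R"].T@c["t"]
    return o+d*((h-o[2])/d[:,2])[:,None]
def cloud(m,d,c):
    v,u=np.nonzero(m&(d>0)); return world(np.c_[u,v],d[v,u],c)
def view(cam):
    c=arm.get_calibration(cam); p,d=arm.grab_frame(cam); return p,d,c
def proj(X,c):
    return cv2.projectPoints(np.asarray(X,float).reshape(-1,1,3),cv2.Rodrigues(c["R"])[0],c["t"],c["intrinsics"],c["dist_coeffs"])[0][:,0]
def tri(uvs,cs): # two-view triangulation
    n=[und([u],c)[0].reshape(2,1) for u,c in zip(uvs,cs)]
    X=cv2.triangulatePoints(*[np.c_[c["R"],c["t"]] for c in cs],*n)[:,0]; return X[:3]/X[3]
E
python3 - <<'E'
from h import *
np.set_printoptions(precision=4,suppress=True)
N="raspberry_tile lemon_tile chocolate_tile blue_tin orange_tin glass_dish ceramic_cone lilac_tray mint_tray".split()
for cam in("top","scene"):
    p,d,c=view(cam)
    S={}
    for n in N:
        r=arm.cut_out(n,cam)
        print(cam,n,[(round(x["score"],2),np.round(x["extent"]).tolist()) for x in r[:3]])
        if not r: continue
        m=r[0]["mask"]; S[n]=m; X=cloud(m,d,c)
        zt=np.percentile(X[:,2],98); T=X[X[:,2]>zt-.008] if "tray" not in n else X
        (a,b),(w,h),ang=cv2.minAreaRect(T[:,:2].astype(np.float32)*1000)
        print("   zpct",np.percentile(X[:,2],[2,50,98]),"top n",len(T),"mean",T.mean(0)," rect c",round(a,1),round(b,1),"wh",round(w,1),round(h,1),"ang",round(ang,1))
    np.savez(f"{cam}0.npz",p=p,d=d,**S)
E
```

```text
top raspberry_tile [(0.9, [183.0, 137.0, 220.0, 166.0])]
   zpct [0.0009 0.0059 0.0715] top n 132 mean [0.6514 0.1264 0.0692]  rect c 651.9 126.8 wh 60.0 10.1 ang 52.0
top lemon_tile [(0.71, [187.0, 238.0, 217.0, 263.0])]
   zpct [0.0007 0.0053 0.0712] top n 132 mean [0.4296 0.1138 0.069 ]  rect c 429.3 114.3 wh 10.0 58.6 ang 22.0
top chocolate_tile [(0.79, [236.0, 232.0, 276.0, 262.0])]
   zpct [-0.0002  0.0049  0.0712] top n 138 mean [ 0.4424 -0.0032  0.0688]  rect c 442.3 -3.1 wh 9.9 59.7 ang 39.9
top blue_tin [(0.62, [302.0, 132.0, 328.0, 158.0]), (0.52, [343.0, 163.0, 407.0, 258.0]), (0.32, [300.0, 243.0, 329.0, 271.0])]
   zpct [0.0132 0.0626 0.0664] top n 412 mean [ 0.6637 -0.1286  0.0632]  rect c 663.5 -128.4 wh 46.4 48.1 ang 1.2
top orange_tin [(0.86, [206.0, 183.0, 234.0, 214.0])]
   zpct [-0.0011  0.063   0.0665] top n 459 mean [0.542  0.0728 0.0634]  rect c 542.1 72.4 wh 49.4 49.3 ang 0.4
top glass_dish [(0.74, [298.0, 242.0, 329.0, 273.0]), (0.46, [99.0, 152.0, 178.0, 285.0])]
   zpct [0.0022 0.0077 0.0541] top n 133 mean [ 0.4194 -0.1301  0.0517]  rect c 421.2 -127.8 wh
[... 1508 characters left out ...]
49.5 50.8 ang 68.9
scene glass_dish [(0.68, [161.0, 186.0, 186.0, 219.0])]
   zpct [0.0008 0.0323 0.0533] top n 183 mean [ 0.4258 -0.1307  0.05  ]  rect c 425.6 -130.2 wh 59.5 63.1 ang 36.4
scene ceramic_cone [(0.97, [218.0, 192.0, 242.0, 228.0])]
   zpct [0.0007 0.0608 0.09  ] top n 208 mean [ 0.5408 -0.074   0.0867]  rect c 539.4 -71.7 wh 38.5 38.6 ang 82.9
scene lilac_tray [(0.83, [254.0, 109.0, 367.0, 165.0])]
   zpct [0.0008 0.0055 0.0107] top n 3456 mean [0.5054 0.262  0.0056]  rect c 497.4 250.5 wh 288.5 182.3 ang 13.1
scene mint_tray [(0.59, [100.0, 238.0, 220.0, 322.0])]
   zpct [0.0018 0.0058 0.0108] top n 5361 mean [ 0.53  -0.27   0.006]  rect c 524.4 -265.9 wh 203.3 126.8 ang 9.1
```

```bash
cat >> h.py <<'E'
TR={"lilac_tray":dict(g=88,w=0,k=-88),"mint_tray":dict(g=50,w=-50)}
def marks(p,mask,c,name):
    """fit tray pose from the marks (floor z=.006) in the mask: contour centres -> plane points"""
    hsv=cv2.cvtColor(p,cv2.COLOR_BGR2HSV); M=cv2.erode(cv2.morphologyEx(mask.astype(np.uint8),cv2.MORPH_CLOSE,np.ones((5,5))),np.ones((5,5)))
    cv2.imwrite
    low=((hsv[...,1]<70)&(M>0)).astype(np.uint8); low=cv2.morphologyEx(low,cv2.MORPH_OPEN,np.ones((3,3)))
    n,l,s,cc=cv2.connectedComponentsWithStats(low); out=[]
    for i in range(1,n):
        if s[i,4]<60: continue
        v,u=np.nonzero(l==i); X=onplane(np.c_[u,v],.006,c)[:,:2]*1000
        (a,b),wh,ang=cv2.minAreaRect(X.astype(np.float32))
        out.append((X.mean(0).round(1),np.round((a,b),1),np.round(wh,1),round(ang,1),int(np.median(hsv[...,2][l==i]))))
    return out
E
python3 - <<'E'
from h import *
for cam in("top","scene"):
    f=np.load(cam+"0.npz"); c=arm.get_calibration(cam)
    for t in TR:
        print(cam,t)
        for o in marks(f["p"],f[t],c,t): print("  ",*o)
    X=cloud(f["glass_dish"],f["d"],c); 
    v,u=np.nonzero(f["glass_dish"]); 
f=np.load("top0.npz"); hs=cv2.cvtColor(f["p"],cv2.COLOR_BGR2HSV)
for uv in((132,181),(139,219),(146,257),(165,240),(369,189),(376,233),(385,210)): print(uv,hs[uv[1],uv[0]])
E
```

```text
top lilac_tray
   [494.4 263.9] [496.5 264.2] [270.6 112.1] 12.9 122
top mint_tray
   [ 572.2 -257.8] [ 572.3 -257.8] [69.5 52.7] 8.9 69
   [ 472.9 -273.5] [ 473.2 -273.8] [60.5 61.8] 0.4 145
scene lilac_tray
   [413.2 242.3] [413.3 243.4] [58.4 64. ] 39.1 38
   [499.2 262. ] [498.8 262.5] [74.5 73.6] 70.1 187
   [585.1 281.6] [585.4 281.9] [73.8 54.6] 13.1 79
scene mint_tray
   [ 475.4 -276.7] [ 475.4 -277.2] [62.3 61.5] 39.9 186
   [ 574.4 -260.8] [ 573.8 -260.4] [67.7 51.2] 9.0 78
(132, 181) [90  4 69]
(139, 219) [ 43  16 145]
(146, 257) [120  13  40]
(165, 240) [137  54 123]
(369, 189) [75  7 70]
(376, 233) [ 47  16 145]
(385, 210) [ 72  78 128]
```

```bash
python3 -m crank '{"travel":[[0.6,-1,0],[0.6,-1,0],[0.6,-1,0],[0.6,-1,0],[0.6,-1,0],[0.6,-1,0],[0.6,-1,0],[0.6,-1,0],[0.6,-1,0],[0.6,-1,0],[0.6,-1,0],[0.6,-1,0],[0.6,-1,0],[0.6,-1,0],[0.6,-1,0],[0.6,-1,0],[0.5,-1,0],[0.5,-1,0],[0,0,0]],"turn":[0,0,0,0,0,0,0,0,0,0,0,0,0,0,0,0,0,0,0]}' -1
```

```text
t: 3.48
eef_pos: [0.4772, 0.2595, 0.3028]
tool_rot: [-3.142, 0.0, 2.737]
ft_force: [0.1, 0.7, 0.7]
width: 0.998
finger_force: 0.0
```

```bash
sed -i 's/<70)/<35)/;/^    cv2.imwrite$/d' h.py; python3 - <<'E'
from h import *
f=np.load("top0.npz"); c=arm.get_calibration("top")
print("top");[print("  ",*o) for o in marks(f["p"],f["lilac_tray"],c,0)]
p,d,c=view("wrist"); print(c["R"],c["t"],-c["R"].T@c["t"])
r=arm.cut_out("lilac_tray","wrist"); print(r[0]["score"],r[0]["extent"])
[print("  ",*o) for o in marks(p,r[0]["mask"],c,0)]
X=cloud(r[0]["mask"],d,c); print(np.percentile(X[:,2],[5,50,95]))
cv2.imwrite("pics/w1.png",p)
E
```

```text
top
   [581.8 284. ] [582.  284.1] [67.5 51.7] 12.5 69
   [496.2 264.5] [496.5 264.1] [70.8 71.2] 46.0 145
   [410.3 245.3] [410.5 245.2] [58.4 57.6] 1.8 39
[[ 3.94655375e-01  9.18829194e-01  2.15926101e-04]
 [ 8.80797306e-01 -3.78386815e-01  2.84639287e-01]
 [ 2.61616591e-01 -1.12144237e-01 -9.58634669e-01]] [-0.42653676 -0.35499591  0.2957333 ] [0.40364573 0.29075344 0.38463808]
0.92 [171.3, 68.4, 343.6, 270.1]
   [410.1 245.7] [409.9 245.2] [55.6 55.6] 66.5 43
   [494.7 264.4] [495.2 264.2] [71.3 71.4] 52.0 181
   [580.4 283.6] [581.3 283.6] [67.  51.2] 12.8 96
[0.00488916 0.00634208 0.01013706]
```

View pics/w1.png

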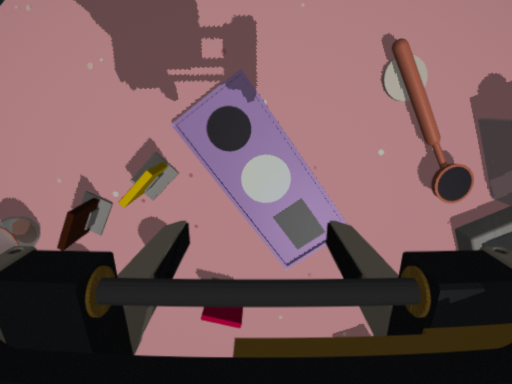

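Wrist view: the lilac tray's marks are at (229,128), (266,179) and (299,223). They agree with the top camera to 1 mm, while the scene camera is about 3 mm off. On to the raspberry tile.

```bash
python3 -m crank '{"travel":[[0.874,-0.665,-0.5],[0.874,-0.665,-0.5],[0.874,-0.665,-0.5],[0.874,-0.665,-0.5],[0.874,-0.665,-0.5],[0.874,-0.665,-0.5],[0.874,-0.665,-0.5],[0.874,-0.665,-0.5],[0.874,-0.665,-0.5],[0.874,-0.665,-0.5],[0,0,0],[0,0,0]],"turn":[0.75,0.75,0.75,0.75,0.75,0.75,0.75,0.75,0.75,0.75,0,0]}'
cat >> h.py <<'E'
def topof(n,cam="wrist",band=.008,show=1):
    """centre of the highest points of a thing, with rect and height"""
    p,d,c=view(cam); r=arm.cut_out(n,cam)
    if not r: print(n,"none"); return p,None
    X=cloud(r[0]["mask"],d,c); zt=np.percentile(X[:,2],98); T=X[X[:,2]>zt-band]
    (a,b),wh,ang=cv2.minAreaRect(T[:,:2].astype(np.float32)*1000)
    print(n,cam,round(r[0]["score"],2),"ext",np.round(r[0]["extent"]),"ztop",zt.round(4),"mean",(T.mean(0)*1000).round(1),"rect",round(a,1),round(b,1),np.round(wh,1),round(ang,1))
    return p,r[0]["mask"]
E
python3 - <<'E'
from h import *
p,_=topof("raspberry_tile"); topof("raspberry_tile","top");s=arm.state(); print(s["eef_pos"],np.degrees(s["tool_rot"]))
E
```

```text
t: 5.08
eef_pos: [0.651, 0.1287, 0.203]
tool_rot: [3.141, 0.0, -2.237]
ft_force: [-0.6, -0.7, -0.3]
width: 1.002
finger_force: 0.0
raspberry_tile wrist 0.64 ext [234. 158. 280. 240.] ztop 0.0709 mean [649.2 125.3  69.8] rect 650.5 126.9 [60.4 10. ] 51.7
raspberry_tile top 0.46 ext [189. 137. 195. 155.] ztop 0.2365 mean [630.1 117.4 235.5] rect 630.0 117.6 [0.6 2.6] 58.9
[0.65109186 0.12853436 0.20332771] [-1.79974422e+02  2.90128856e-02 -1.28095123e+02]
```

```bash
python3 -m crank '{"travel":[[0,-0.05,-0.86],[0,-0.05,-0.86],[0,0,-0.86],[0,0,-0.86],[0,0,-0.86],[0,0,0],[0,0,0]],"turn":[0,0,0,0,0,0,0]}' && python3 -m crank '{"travel":[[0,0,0],[0,0,0],[0,0,0],[0,0,0],[0,0,0],[0,0,0],[0,0,0],[0,0,0]],"turn":[0,0,0,0,0,0,0,0]}' 1
```

```text
t: 6.15
eef_pos: [0.6517, 0.126, 0.1172]
tool_rot: [-3.141, 0.0, -2.235]
ft_force: [-0.1, 0.8, 0.3]
width: 0.998
finger_force: 0.0
t: 7.15
eef_pos: [0.6514, 0.126, 0.1167]
tool_rot: [-3.142, -0.0, -2.235]
ft_force: [0.1, 0.7, -0.7]
width: 0.188
finger_force: 0.0
```

```bash
python3 -m crank '{"travel":[[0,0,0],[0,0,0],[0,0,0],[0,0,0],[0,0,0.5],[0,0,1],[0,0,0.8]],"turn":[0,0,0,0,0,0,0]}' 1 && python3 -m crank '{"travel":[[-0.435,0.987,0],[-0.435,0.987,0],[-0.435,0.987,0],[-0.435,0.987,0],[-0.435,0.987,0],[-0.435,0.987,0],[-0.435,0.987,0],[-0.435,0.987,0],[0,0,0],[0,0,0],[0,0,0]],"turn":[-0.49,-0.49,-0.49,-0.49,-0.49,-0.49,-0.49,-0.49,0,0,0]}'
python3 - <<'E'
from h import *
p,_=topof("raspberry_tile",band=.01);s=arm.state(); print(s["eef_pos"],np.degrees(s["tool_rot"]))
r=arm.cut_out("lilac_tray","wrist");c=arm.get_calibration("wrist")
if r: [print("  ",*o) for o in marks(p,r[0]["mask"],c,0)]
cv2.imwrite("pics/w2.png",p)
E
```

```text
t: 8.02
eef_pos: [0.6518, 0.126, 0.1651]
tool_rot: [-3.14, 0.001, -2.235]
ft_force: [0.2, -0.6, -1.0]
width: 0.104
finger_force: 30.0
t: 9.4
eef_pos: [0.5821, 0.2833, 0.163]
tool_rot: [-3.142, 0.0, -2.919]
ft_force: [0.7, 0.3, -1.4]
width: 0.105
finger_force: 30.0
raspberry_tile wrist 0.91 ext [226. 182. 286. 280.] ztop 0.1173 mean [569.5 280.6 116.1] rect 572.1 281.1 [40.6 10. ] 12.3
[0.58206049 0.28340634 0.16285463] [-1.79997701e+02  2.43320405e-03 -1.67282159e+02]
   [428.7 231.5] [429.8 233.7] [10.9 20.4] 12.2 32
   [423.7 262.8] [424.4 261.6] [12.6 26.2] 24.9 32
   [493.9 264.3] [494.8 264.5] [71.5 71.5] 12.6 124
   [554.5 277.8] [554.3 277.8] [12.9 51.1] 12.7 52
```

View pics/w2.png

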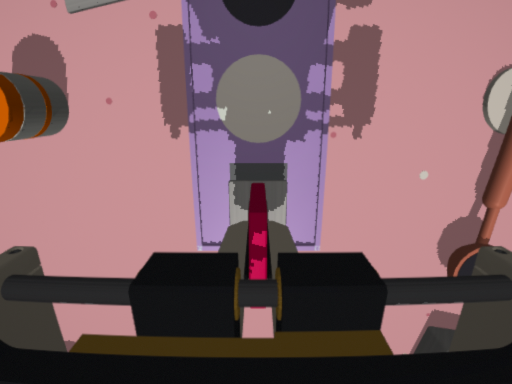

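The held tile (258,230) lines up over the grey rectangle (258,172). It needs about 1 mm of trim and then lowering.

```bash
python3 -m crank '{"travel":[[-0.05,0.025,-0.7],[0,0,-0.7],[0,0,-0.3],[0,0,-0.16],[0,0,-0.1],[0,0,-0.05],[0,0,0],[0,0,0]],"turn":[0,0,0,0,0,0,0,0]}'
```

```text
t: 10.55
eef_pos: [0.5809, 0.2844, 0.1227]
tool_rot: [3.142, 0.0, -2.92]
ft_force: [-1.5, 0.4, -0.8]
width: 0.102
finger_force: 30.0
```

```bash
python3 -m crank '{"travel":[[0,0,0],[0,0,0],[0,0,0],[0,0,0],[0,0,0.3],[0,0,1],[0,0,1],[0,0,1],[0,0,1],[0,0,0]],"turn":[0,0,0,0,0,0,0,0,0,0]}' -1
python3 - <<'E'
from h import *
p,_=topof("raspberry_tile",band=.01)
r=arm.cut_out("lilac_tray","wrist");c=arm.get_calibration("wrist")
if r: [print("  ",*o) for o in marks(p,r[0]["mask"],c,0)]
p,d,c=view("scene")
for n in("glass_dish",): 
  r=arm.cut_out(n,"scene");print(r[0]["score"],r[0]["extent"])
s=arm.state(); print(s["eef_pos"],np.degrees(s["tool_rot"]))
E
```

```text
t: 11.8
eef_pos: [0.5813, 0.2846, 0.2108]
tool_rot: [3.141, 0.003, -2.92]
ft_force: [-0.1, 0.2, -0.5]
width: 0.995
finger_force: 0.0
raspberry_tile wrist 0.89 ext [236. 159. 278. 241.] ztop 0.0769 mean [578.6 284.1  75.7] rect 580.7 284.7 [60.2  9.7] 12.4
   [416.5 223.1] [418.5 224.4] [19.9 15. ] 12.2 26
   [400.7 266.9] [401.2 266.1] [ 4.3 12.2] 13.1 26
   [409.2 270.3] [409.  270.8] [8.1 9.7] 34.6 26
   [493.  263.5] [493.8 263.4] [70.7 70.9] 12.7 173
0.78 [161.9, 186.0, 185.6, 221.2]
[0.58057106 0.28429855 0.20750051] [-1.79982176e+02 -8.25126947e-02 -1.67278419e+02]
```

```bash
python3 -m crank '{"travel":[[-0.4,-1,0],[-0.4,-1,0],[-0.4,-1,0],[-0.4,-1,0],[-0.4,-1,0],[-0.4,-1,0],[-0.4,-1,0],[-0.4,-1,0],[-0.4,-1,0],[-0.4,-1,0],[-0.4,-1,0],[-0.4,-1,0],[-0.4,-1,0],[-0.4,-1,0],[-0.4,-1,0],[-0.4,-1,0],[-0.4,-1,0],[-0.4,-1,0],[-0.4,-1,0],[0,-0.6,0]],"turn":[0,0,0,0,0,0,0,0,0,0,0,0,0,0,0,0,0,0,0,0]}' &&  python3 -m crank '{"travel":[[0,0,0],[0,0,0]],"turn":[0,0]}'
python3 - <<'E'
from h import *
p,m=topof("glass_dish",band=.012);s=arm.state(); print(s["eef_pos"],np.degrees(s["tool_rot"]))
c=arm.get_calibration("wrist"); v,u=np.nonzero(m)
X=onplane(np.c_[u,v],.052,c)[:,:2]*1000; print(cv2.minEnclosingCircle(X.astype(np.float32)),cv2.minAreaRect(X.astype(np.float32)))
cv2.imwrite("pics/w3.png",p)
p,d,c=view("top");r=arm.cut_out("lilac_tray","top"); [print("  ",*o) for o in marks(p,r[0]["mask"],c,0)]
topof("raspberry_tile","top",band=.01)
E
```

```text
t: 14.55
eef_pos: [0.4282, -0.1087, 0.2086]
tool_rot: [-3.141, 0.0, -2.921]
ft_force: [-0.6, 1.1, -0.3]
width: 1.0
finger_force: 0.0
t: 14.8
eef_pos: [0.4289, -0.1073, 0.2085]
tool_rot: [3.141, -0.0, -2.919]
ft_force: [-0.3, -0.4, -0.0]
width: 1.003
finger_force: 0.0
glass_dish wrist 0.95 ext [204. 150. 273. 218.] ztop 0.054 mean [ 422.9 -129.    50.8] rect 420.3 -128.4 [60.1 61. ] 70.1
[ 0.42894255 -0.10712841  0.20848471] [ 1.79989469e+02 -6.91298267e-03 -1.67236044e+02]
((418.5683898925781, -128.6488800048828), 33.118682861328125) ((418.4322814941406, -129.18310546875), (64.63284301757812, 61.74437713623047), 12.752315521240234)
   [496.3 264.5] [496.5 264.1] [70.8 71.2] 46.0 162
   [410.6 245.2] [410.5 245.2] [58.4 57.6] 1.8 44
raspberry_tile top 0.67 ext [118. 164. 147. 192.] ztop 0.077 mean [580.3 283.8  74.6] rect 581.6 285.0 [58.2 11. ] 12.9
```

View pics/w3.png

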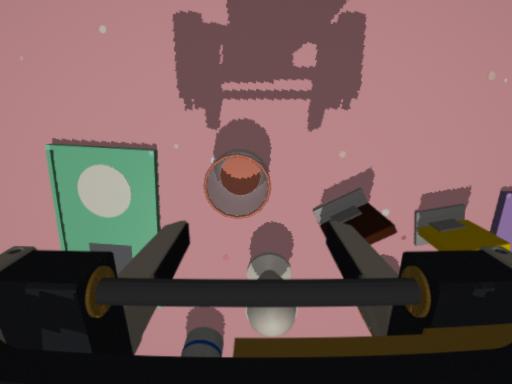

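The dish is at (238,186) in the wrist view, giving about (420.8,-128.2) mm. The raspberry tile measures within about 1 mm of its mark from the top.

```bash
python3 -m crank '{"travel":[[-0.2,-0.52,0],[-0.2,-0.52,-0.22],[0,0,-1],[0,0,-1],[0,0,-1],[0,0,-1],[0,0,-1],[0,0,0],[0,0,0]],"turn":[0,0,0,0,0,0,0,0,0]}' && python3 -m crank '{"travel":[[0,0,0],[0,0,0],[0,0,0],[0,0,0],[0,0,0],[0,0,0],[0,0,0]],"turn":[0,0,0,0,0,0,0]}' 1
```

```text
t: 16.23
eef_pos: [0.4209, -0.1283, 0.1042]
tool_rot: [3.142, -0.0, -2.919]
ft_force: [1.0, 0.1, 0.3]
width: 1.001
finger_force: 0.0
t: 17.1
eef_pos: [0.4209, -0.1284, 0.1043]
tool_rot: [-3.141, 0.0, -2.92]
ft_force: [-0.8, 0.9, 3.5]
width: 0.667
finger_force: 30.0
```

```bash
python3 -m crank '{"travel":[[0,0,0.3],[0,0,0.9],[0,0,1],[0,0,1],[0,0,1],[0,0,0.3]],"turn":[0,0,0,0,0,0]}' && python3 -m crank '{"travel":[[0.1875,0.98,0],[0.1875,0.98,0],[0.1875,0.98,0],[0.1875,0.98,0],[0.1875,0.98,0],[0.1875,0.98,0],[0.1875,0.98,0],[0.1875,0.98,0],[0.1875,0.98,0],[0.1875,0.98,0],[0.1875,0.98,0],[0.1875,0.98,0],[0.1875,0.98,0],[0.1875,0.98,0],[0.1875,0.98,0],[0.1875,0.98,0],[0.1875,0.98,0],[0.1875,0.98,0],[0.1875,0.98,0],[0.1875,0.98,0]],"turn":[0,0,0,0,0,0,0,0,0,0,0,0,0,0,0,0,0,0,0,0]}' && python3 -m crank '{"travel":[[0,0,-0.5],[0,0,-0.5],[0,0,-0.5],[0,0,0],[0,0,0]],"turn":[0,0,0,0,0]}'
python3 - <<'E'
from h import *
p,m=topof("glass_dish",band=.012);s=arm.state(); print(s["eef_pos"],np.degrees(s["tool_rot"]))
cv2.imwrite("pics/w4.png",p)
E
```

```text
t: 17.85
eef_pos: [0.4211, -0.1285, 0.196]
tool_rot: [-3.14, 0.002, -2.92]
ft_force: [-0.5, 0.7, -1.6]
width: 0.664
finger_force: 30.0
t: 20.35
eef_pos: [0.496, 0.2649, 0.1941]
tool_rot: [-3.142, -0.0, -2.92]
ft_force: [0.1, -0.9, -1.1]
width: 0.669
finger_force: 30.0
t: 20.98
eef_pos: [0.4959, 0.2634, 0.1644]
tool_rot: [3.142, 0.0, -2.92]
ft_force: [-1.0, -0.4, -1.6]
width: 0.666
finger_force: 30.0
glass_dish wrist 0.91 ext [204. 190. 312. 279.] ztop 0.1139 mean [483.1 260.9 110.2] rect 490.2 262.4 [51.2 61.6] 12.8
[0.49598735 0.2635502  0.1646258 ] [ 1.79991449e+02  4.19660182e-02 -1.67290117e+02]
```

View pics/w4.png

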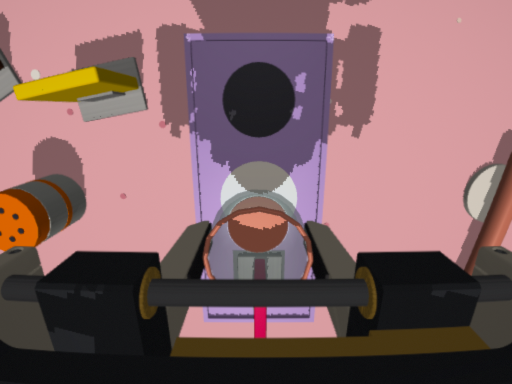

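The dish rim at (258,245) is held level over the white disc (259,195). Lowering it gently.

```bash
python3 -m crank '{"travel":[[0.01,0.04,-0.7],[0,0,-0.7],[0,0,-0.6],[0,0,-0.3],[0,0,-0.15],[0,0,-0.07],[0,0,-0.06],[0,0,-0.05],[0,0,-0.05],[0,0,-0.03],[0,0,0],[0,0,0]],"turn":[0,0,0,0,0,0,0,0,0,0,0,0]}'
```

```text
t: 22.58
eef_pos: [0.4961, 0.2644, 0.1103]
tool_rot: [-3.142, 0.0, -2.92]
ft_force: [-4.0, -1.8, 4.9]
width: 0.667
finger_force: 30.0
```

```bash
python3 -m crank '{"travel":[[0,0,0],[0,0,0],[0,0,0],[0,0,0],[0,0,0.3],[0,0,1],[0,0,1],[0,0,1],[0,0,1],[0,0,1],[0,0,0]],"turn":[0,0,0,0,0,0,0,0,0,0,0]}' -1
python3 - <<'E'
from h import *
topof("glass_dish",band=.012)
E
python3 -m crank '{"travel":[[0.42,-0.98,0],[0.42,-0.98,0],[0.42,-0.98,0],[0.42,-0.98,0],[0.42,-0.98,0],[0.42,-0.98,0],[0.42,-0.98,0],[0.42,-0.98,0],[0.42,-0.98,0],[0.42,-0.98,0],[0.42,-0.98,0],[0.42,-0.98,0],[0.42,-0.98,0],[0.42,-0.98,0],[0.42,-0.98,0],[0.42,-0.98,0],[0.42,-0.98,0],[0.42,-0.98,0],[0.42,-0.98,0],[0.42,-0.98,0]],"turn":[0,0,0,0,0,0,0,0,0,0,0,0,0,0,0,0,0,0,0,0]}' && python3 -m crank '{"travel":[[0,0,0],[0,0,0]],"turn":[0,0]}'
python3 - <<'E'
from h import *
p,m=topof("blue_tin");s=arm.state(); print(s["eef_pos"],np.degrees(s["tool_rot"]))
topof("glass_dish","top",band=.012)
E
```

```text
t: 23.95
eef_pos: [0.4964, 0.2646, 0.2179]
tool_rot: [3.141, 0.003, -2.92]
ft_force: [-0.3, -0.6, 0.0]
width: 1.002
finger_force: 0.0
glass_dish wrist 0.87 ext [224. 160. 291. 229.] ztop 0.06 mean [497.5 264.5  56.7] rect 495.4 264.1 [60.5 60.7] 85.4
t: 26.55
eef_pos: [0.6646, -0.1289, 0.2159]
tool_rot: [3.142, -0.0, -2.92]
ft_force: [-0.7, 0.1, 1.0]
width: 1.0
finger_force: 0.0
t: 26.8
eef_pos: [0.664, -0.1275, 0.2158]
tool_rot: [3.141, -0.0, -2.92]
ft_force: [0.6, 0.3, 0.3]
width: 0.999
finger_force: 0.0
blue_tin wrist 0.8 ext [228. 159. 284. 226.] ztop 0.0653 mean [ 661.6 -129.7   64. ] rect 662.5 -129.5 [50.8 50.7] 10.9
[ 0.66390906 -0.12711603  0.21603636] [ 1.79997514e+02  2.54542036e-03 -1.67250292e+02]
glass_dish top 0.72 ext [116. 202. 151. 234.] ztop 0.0596 mean [499.5 260.   55.6] rect 497.8 263.4 [61.  58.3] 84.2
```

```bash
python3 -m crank '{"travel":[[-0.035,-0.07,-0.4],[0,0,-1],[0,0,-1],[0,0,-1],[0,0,-1],[0,0,-1],[0,0,0],[0,0,0]],"turn":[0,0,0,0,0,0,0,0]}' && python3 -m crank '{"travel":[[0,0,0],[0,0,0],[0,0,0],[0,0,0],[0,0,0],[0,0,0],[0,0,0]],"turn":[0,0,0,0,0,0,0]}' 1
```

```text
t: 28.0
eef_pos: [0.6636, -0.129, 0.1085]
tool_rot: [-3.141, 0.001, -2.92]
ft_force: [0.9, -0.2, 0.8]
width: 1.003
finger_force: 0.0
t: 28.88
eef_pos: [0.6633, -0.129, 0.108]
tool_rot: [-3.142, 0.0, -2.92]
ft_force: [-1.6, -0.2, 0.6]
width: 0.555
finger_force: 30.0
```

```bash
python3 -m crank '{"travel":[[0,0,0.3],[0,0,0.9],[0,0,1],[0,0,1],[0,0,1],[0,0,0.3]],"turn":[0,0,0,0,0,0]}' && python3 -m crank '{"travel":[[-0.633,0.935,0],[-0.633,0.935,0],[-0.633,0.935,0],[-0.633,0.935,0],[-0.633,0.935,0],[-0.633,0.935,0],[-0.633,0.935,0],[-0.633,0.935,0],[-0.633,0.935,0],[-0.633,0.935,0],[-0.633,0.935,0],[-0.633,0.935,0],[-0.633,0.935,0],[-0.633,0.935,0],[-0.633,0.935,0],[-0.633,0.935,0],[-0.633,0.935,0],[-0.633,0.935,0],[-0.633,0.935,0],[-0.633,0.935,0]],"turn":[0,0,0,0,0,0,0,0,0,0,0,0,0,0,0,0,0,0,0,0]}' && python3 -m crank '{"travel":[[0,0,-0.5],[0,0,-0.5],[0,0,-0.5],[0,0,0],[0,0,0]],"turn":[0,0,0,0,0]}'
python3 - <<'E'
from h import *
p,m=topof("blue_tin");s=arm.state(); print(s["eef_pos"],np.degrees(s["tool_rot"]))
E
```

```text
t: 29.62
eef_pos: [0.6637, -0.1291, 0.2001]
tool_rot: [-3.141, 0.002, -2.92]
ft_force: [0.6, -0.7, -0.5]
width: 0.556
finger_force: 30.0
t: 32.12
eef_pos: [0.4091, 0.246, 0.198]
tool_rot: [3.142, 0.0, -2.92]
ft_force: [0.7, -0.5, -1.2]
width: 0.556
finger_force: 30.0
t: 32.75
eef_pos: [0.4103, 0.2448, 0.1681]
tool_rot: [-3.142, 0.0, -2.92]
ft_force: [-0.4, -0.1, -1.1]
width: 0.554
finger_force: 30.0
blue_tin wrist 0.81 ext [210. 187. 306. 278.] ztop 0.1253 mean [401.5 243.  124. ] rect 398.5 242.6 [39.8 51.8] 12.6
[0.41034303 0.2449284  0.16830446] [ 1.79994698e+02  2.90119920e-02 -1.67298770e+02]
```

```bash
python3 - <<'E'
from h import *
p,d,c=view("wrist"); r=arm.cut_out("blue_tin","wrist"); m=r[0]["mask"]; X=cloud(m,d,c)*1000; 
a=np.radians(12.8); s=arm.state()["eef_pos"]*1000
l=(X[:,:2]-s[:2])@[np.cos(a),np.sin(a)]; k=(X[:,:2]-s[:2])@[-np.sin(a),np.cos(a)]
for z in range(60,132,6):
    q=(X[:,2]>=z)&(X[:,2]<z+6)
    if q.sum()>3: print(z,q.sum(),"long",np.percentile(l[q],[1,99]).round(1),"lat",np.percentile(k[q],[1,99]).round(1))
cv2.imwrite("pics/w5.png",p)
E
```

```text
60 112 long [-26.5 -12.3] lat [-22.   22.5]
66 140 long [-26.4 -12.5] lat [-22.   22.3]
72 155 long [-26.5 -12.8] lat [-21.9  22.3]
78 143 long [-26.6 -13.8] lat [-21.6  22.3]
84 205 long [-26.6  -6.8] lat [-22.2  25.3]
90 209 long [-26.5 -11.8] lat [-22.3  22.8]
96 236 long [-26.6  -7.3] lat [-24.   23.2]
102 260 long [-26.6  -8.6] lat [-23.5  22.9]
108 320 long [-26.4  -5.8] lat [-25.7  23.7]
114 337 long [-26.4  -4.7] lat [-25.2  26.1]
120 4847 long [-25.8   7.2] lat [-24.2  24.8]
126 13 long [-15.6   4.7] lat [-11.4  26.1]
```

View pics/w5.png

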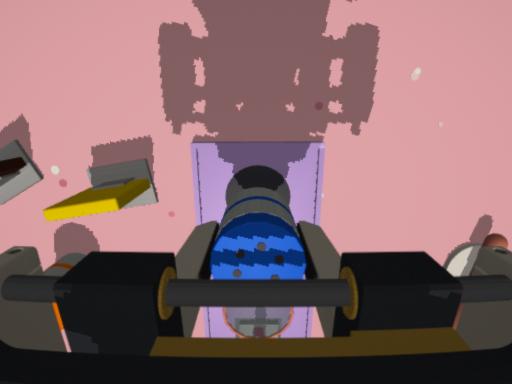

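The tin is upright at (258,250), with its side flush at -26.5 mm at all heights, so it's centred in the grip. Lowering.

```bash
python3 -m crank '{"travel":[[0,0.01,-0.8],[0,0,-0.8],[0,0,-0.6],[0,0,-0.25],[0,0,-0.1],[0,0,-0.07],[0,0,-0.05],[0,0,-0.03],[0,0,0],[0,0,0]],"turn":[0,0,0,0,0,0,0,0,0,0]}'
```

```text
t: 34.2
eef_pos: [0.4101, 0.2452, 0.114]
tool_rot: [3.142, 0.0, -2.92]
ft_force: [0.9, -0.1, -1.9]
width: 0.555
finger_force: 30.0
```

```bash
python3 -m crank '{"travel":[[0,0,-0.02],[0,0,0],[0,0,0]],"turn":[0,0,0]}' && python3 -m crank '{"travel":[[0,0,0],[0,0,0],[0,0,0],[0,0,0],[0,0,0.3],[0,0,1],[0,0,1],[0,0,1],[0,0,1],[0,0,1],[0,0,0]],"turn":[0,0,0,0,0,0,0,0,0,0,0]}' -1
python3 - <<'E'
from h import *
topof("blue_tin"); print(arm.state()["qpos"])
E
python3 -m crank '{"travel":[[0.1,-0.655,0],[0.1,-0.655,0],[0.1,-0.655,0],[0.1,-0.655,0],[0.1,-0.655,0],[0.1,-0.655,0],[0.1,-0.655,0],[0.1,-0.655,0],[0.1,-0.655,0],[0.1,-0.655,0],[0,0,0],[0,0,0]],"turn":[-0.81,-0.81,-0.81,-0.81,-0.81,-0.81,-0.81,-0.81,-0.81,-0.81,0,0]}'
python3 - <<'E'
from h import *
p,m=topof("lemon_tile");s=arm.state(); print(s["eef_pos"],np.degrees(s["tool_rot"]),s["qpos"])
p,m=topof("blue_tin","top")
E
```

```text
t: 34.58
eef_pos: [0.4102, 0.2452, 0.1139]
tool_rot: [3.142, 0.0, -2.92]
ft_force: [-3.7, -2.2, 6.3]
width: 0.553
finger_force: 30.0
t: 35.95
eef_pos: [0.4105, 0.2454, 0.2213]
tool_rot: [3.141, 0.002, -2.92]
ft_force: [0.5, 0.3, 1.0]
width: 0.999
finger_force: 0.0
blue_tin wrist 0.92 ext [229. 161. 285. 226.] ztop 0.0714 mean [408.1 244.9  70. ] rect 409.2 245.4 [50.6 50.4] 11.4
[ 4.85471155e-01 -2.92506227e-01  1.95905642e+00 -2.63358023e-05
  1.47531445e+00 -1.30736314e+00]
t: 37.55
eef_pos: [0.4299, 0.1145, 0.219]
tool_rot: [-3.141, -0.0, 1.953]
ft_force: [-0.3, -0.4, -0.2]
width: 1.001
finger_force: 0.0
lemon_tile wrist 0.96 ext [237. 154. 272. 227.] ztop 0.0708 mean [426.8 117.2  69.7] rect 427.4 115.2 [ 9.2 59.6] 22.0
[0.42999121 0.11458807 0.21928578] [-1.79977385e+02 -8.96687215e-03  1.11866023e+02] [ 2.03060508e-01 -3.74214662e-01  2.02049044e+00  8.41392574e-05
  1.49573311e+00 -1.78579950e-01]
blue_tin none
```

```bash
python3 -m crank '{"travel":[[-0.07,0.01,-0.1],[0,0,-1],[0,0,-1],[0,0,-1],[0,0,-1],[0,0,-1],[0,0,0],[0,0,0]],"turn":[0,0,0,0,0,0,0,0]}' && python3 -m crank '{"travel":[[0,0,0],[0,0,0],[0,0,0],[0,0,0],[0,0,0],[0,0,0],[0,0,0],[0,0,0],[0,0,0],[0,0,0],[0,0,0]],"turn":[0,0,0,0,0,0,0,0,0,0,0]}' 1
```

```text
t: 38.75
eef_pos: [0.4288, 0.1144, 0.1177]
tool_rot: [-3.142, -0.0, 1.95]
ft_force: [-0.5, -0.1, 0.2]
width: 0.999
finger_force: 0.0
t: 40.12
eef_pos: [0.4287, 0.1144, 0.1175]
tool_rot: [-3.142, -0.0, 1.95]
ft_force: [0.0, 0.1, 0.5]
width: 0.105
finger_force: 30.0
```

```bash
python3 -m crank '{"travel":[[0,0,0.3],[0,0,0.9],[0,0,1],[0,0,1],[0,0,1],[0,0,1]],"turn":[0,0,0,0,0,0]}' && python3 -m crank '{"travel":[[0.358,-0.931,0],[0.358,-0.931,0],[0.358,-0.931,0],[0.358,-0.931,0],[0.358,-0.931,0],[0.358,-0.931,0],[0.358,-0.931,0],[0.358,-0.931,0],[0.358,-0.931,0],[0.358,-0.931,0],[0.358,-0.931,0],[0.358,-0.931,0],[0.358,-0.931,0],[0.358,-0.931,0],[0.358,-0.931,0],[0.358,-0.931,0],[0.358,-0.931,0],[0.358,-0.931,0],[0.358,-0.931,0],[0.358,-0.931,0]],"turn":[0.386,0.386,0.386,0.386,0.386,0.386,0.386,0.386,0.386,0.386,0.386,0.386,0.386,0.386,0.386,0.386,0.386,0.386,0.386,0.386]}' && python3 -m crank '{"travel":[[0,0,-0.8],[0,0,-1],[0,0,-0.9],[0,0,0],[0,0,0]],"turn":[0,0,0,0,0]}'
python3 - <<'E'
from h import *
p,m=topof("lemon_tile",band=.01);s=arm.state(); print(s["eef_pos"],np.degrees(s["tool_rot"]))
r=arm.cut_out("mint_tray","wrist");c=arm.get_calibration("wrist"); print(r[0]["extent"]);[print("  ",*o) for o in marks(p,r[0]["mask"],c,0)]
cv2.imwrite("pics/w6.png",p)
E
```

```text
t: 40.88
eef_pos: [0.4287, 0.1144, 0.2231]
tool_rot: [3.141, 0.0, 1.95]
ft_force: [0.8, 0.4, -1.7]
width: 0.106
finger_force: 30.0
t: 43.38
eef_pos: [0.5722, -0.2587, 0.2222]
tool_rot: [3.142, -0.0, -2.984]
ft_force: [-0.2, -0.5, -1.2]
width: 0.106
finger_force: 30.0
t: 44.0
eef_pos: [0.572, -0.2578, 0.168]
tool_rot: [-3.141, 0.0, -2.986]
ft_force: [-0.5, -0.3, -2.0]
width: 0.112
finger_force: 30.0
lemon_tile none
[ 0.57216112 -0.25804038  0.16841939] [-1.79959042e+02  5.69743930e-02 -1.71081156e+02]
[182.6, 21.0, 330.5, 249.2]
   [ 471.4 -274.7] [ 471.9 -274.6] [60.9 61.1] 8.8 120
   [ 544.2 -263.7] [ 544.7 -263.3] [13.2 51.3] 8.9 50
```

View pics/w6.png

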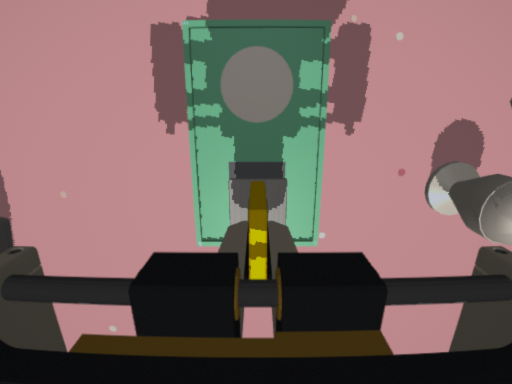

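Held lemon tile at (258,230), grey rectangle edge at (258,170) and white disc at (257,84), all lined up. I'll measure the tile's offset by colour.

```bash
python3 - <<'E'
from h import *
p,d,c=view("wrist"); h=cv2.cvtColor(p,cv2.COLOR_BGR2HSV); m=(abs(h[...,0].astype(int)-27)<8)&(h[...,1]>150)&(h[...,2]>60)
m[:,:200]=0;m[:,320:]=0
X=cloud(m,d,c)*1000; X=X[X[:,2]>100]; s=arm.state()["eef_pos"]*1000; a=np.radians(8.9)
l=(X[:,:2]-s[:2])@[np.cos(a),np.sin(a)]; k=(X[:,:2]-s[:2])@[-np.sin(a),np.cos(a)]
print(len(X),np.percentile(X[:,2],[2,98]),np.percentile(l,[1,99]),np.percentile(k,[1,99]),s)
E
```

```text
3617 [107.02293783 199.82996035] [-34.382749     8.62202616] [-13.88522637  15.74584751] [ 572.10052866 -258.05954977  168.29945989]
```

```bash
python3 - <<'E'
from h import *
p,d,c=view("wrist"); h=cv2.cvtColor(p,cv2.COLOR_BGR2HSV); m=(abs(h[...,0].astype(int)-27)<8)&(h[...,1]>150)&(h[...,2]>60)
m[:,:245]=0;m[:,270:]=0;m[245:]=0
X=cloud(m,d,c)*1000; X=X[(X[:,2]>100)&(X[:,2]<125)]; s=arm.state()["eef_pos"]*1000; a=np.radians(8.9)
l=(X[:,:2]-s[:2])@[np.cos(a),np.sin(a)]; k=(X[:,:2]-s[:2])@[-np.sin(a),np.cos(a)]
print(len(X),np.percentile(X[:,2],[2,98]),np.percentile(l,[1,3,99]),np.percentile(k,[1,99]))
E
```

```text
862 [101.64101893 121.85099736] [-31.44913543 -31.28961246  -8.18273333] [-4.91867005  5.13909334]
```

```bash
python3 -m crank '{"travel":[[0.03,-0.01,-0.8],[0,0,-0.7],[0,0,-0.35],[0,0,-0.18],[0,0,-0.1],[0,0,-0.07],[0,0,-0.04],[0,0,0],[0,0,0]],"turn":[0,0,0,0,0,0,0,0,0]}'
```

```text
t: 45.38
eef_pos: [0.5727, -0.2583, 0.1236]
tool_rot: [-3.141, 0.001, -2.986]
ft_force: [-3.0, 1.3, 5.9]
width: 0.107
finger_force: 30.0
```

```bash
python3 -m crank '{"travel":[[0,0,0],[0,0,0],[0,0,0],[0,0,0],[0,0,0.3],[0,0,1],[0,0,1],[0,0,1],[0,0,1],[0,0,1],[0,0,0]],"turn":[0,0,0,0,0,0,0,0,0,0,0]}' -1 && python3 -m crank '{"travel":[[-0.18,0.945,0],[-0.18,0.945,0],[-0.18,0.945,0],[-0.18,0.945,0],[-0.18,0.945,0],[-0.18,0.945,0],[-0.18,0.945,0],[-0.18,0.945,0],[-0.18,0.945,0],[-0.18,0.945,0],[0,0,0],[0,0,0]],"turn":[0,0,0,0,0,0,0,0,0,0,0,0]}'
python3 - <<'E'
from h import *
np.set_printoptions(suppress=True,precision=1)
p,m=topof("ceramic_cone",band=.006);d=arm.grab_frame("wrist")[1];c=arm.get_calibration("wrist");X=cloud(m,d,c)*1000;X=X[X[:,2]>72]
from scipy.optimize import least_squares
f=least_squares(lambda q:np.hypot(np.hypot(X[:,0]-q[0],X[:,1]-q[1]),X[:,2]-q[2])-q[3],[536,-70,65,26],loss="soft_l1"); print("sphere",f.x,len(X))
s=arm.state(); print(s["eef_pos"]*1000,np.degrees(s["tool_rot"]))
p,d,c=view("top")
for n in("lemon_tile","blue_tin","raspberry_tile","glass_dish"): topof(n,"top",band=.01)
r=arm.cut_out("mint_tray","top");print(r[0]["extent"]); [print("  ",*o) for o in marks(p,r[0]["mask"],c,0)]
cv2.imwrite("pics/t7.png",p)
E
```

```text
t: 46.75
eef_pos: [0.5729, -0.2584, 0.2308]
tool_rot: [-3.14, 0.002, -2.986]
ft_force: [0.3, 0.9, -0.8]
width: 0.999
finger_force: 0.0
t: 48.25
eef_pos: [0.5366, -0.0693, 0.2288]
tool_rot: [-3.141, 0.0, -2.986]
ft_force: [0.7, -0.1, -0.2]
width: 1.0
finger_force: 0.0
ceramic_cone wrist 0.83 ext [230. 156. 285. 224.] ztop 0.0909 mean [532.  -69.9  88.5] rect 533.0 -69.8 [35.6 35.1] 69.4
sphere [533.6 -69.7  65.7  26. ] 2071
[536.6 -69.6 228.6] [-180.    -0.  -171.1]
lemon_tile top 0.8 ext [366. 170. 382. 203.] ztop 0.0778 mean [ 569.7 -256.2   77.6] rect 534.6 -214.8 [ 50.7 147.3] 41.4
blue_tin top 0.67 ext [128. 249. 156. 272.] ztop 0.0725 mean [411.1 244.6  69.3] rect 410.8 244.7 [46.3 51.2] 1.4
raspberry_tile top 0.87 ext [121. 160. 148. 196.] ztop 0.0773 mean [580.4 283.8  74.4] rect 581.5 285.2 [58.1 11.4] 13.1
glass_dish top 0.72 ext [117. 204. 150. 232.] ztop 0.0595 mean [497.8 257.6  56.2] rect 496.7 262.6 [58.2 60. ] 0.5
[359.6, 161.9, 405.0, 256.4]
   [ 473.  -273.9] [ 473.2 -273.8] [56.9 60.6] 89.4 175
```

View pics/t7.png

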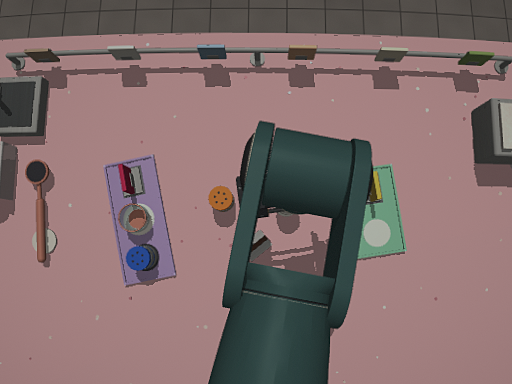

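Top view: raspberry (126,180), dish (137,219) and tin (140,258) all stand on the lilac marks, and the lemon tile (374,186) is on mint. Cone next.

```bash
python3 - <<'E'
from h import *
from scipy.optimize import least_squares
f0=np.load("top0.npz");c=arm.get_calibration("top");X=cloud(f0["ceramic_cone"],f0["d"],c)*1000;X=X[X[:,2]>72]
print(least_squares(lambda q:np.hypot(np.hypot(X[:,0]-q[0],X[:,1]-q[1]),X[:,2]-q[2])-26,[536,-70,65],loss="soft_l1").x)
E
python3 -m crank '{"travel":[[-0.07,-0.01,-0.18],[0,0,-1],[0,0,-1],[0,0,-1],[0,0,-1],[0,0,-1],[0,0,0],[0,0,0]],"turn":[0,0,0,0,0,0,0,0]}' && python3 -m crank '{"travel":[[0,0,0],[0,0,0],[0,0,0],[0,0,0],[0,0,0],[0,0,0],[0,0,0]],"turn":[0,0,0,0,0,0,0]}' 1
```

```text
[535.00145325 -69.50621627  64.74706953]
t: 49.9
eef_pos: [0.5354, -0.0695, 0.1257]
tool_rot: [-3.141, 0.001, -2.986]
ft_force: [0.3, 0.2, 0.3]
width: 0.998
finger_force: 0.0
t: 50.78
eef_pos: [0.5351, -0.0694, 0.1252]
tool_rot: [-3.142, 0.0, -2.986]
ft_force: [-0.4, -0.6, 1.6]
width: 0.555
finger_force: 30.0
```

```bash
python3 -m crank '{"travel":[[0,0,0.3],[0,0,0.9],[0,0,1],[0,0,0.3]],"turn":[0,0,0,0]}' && python3 -m crank '{"travel":[[-0.284,-0.93,0],[-0.284,-0.93,0],[-0.284,-0.93,0],[-0.284,-0.93,0],[-0.284,-0.93,0],[-0.284,-0.93,0],[-0.284,-0.93,0],[-0.284,-0.93,0],[-0.284,-0.93,0],[-0.284,-0.93,0],[-0.284,-0.93,0],[0,0,0],[0,0,0],[0,0,0]],"turn":[0,0,0,0,0,0,0,0,0,0,0,0,0,0]}'
python3 - <<'E'
from h import *
np.set_printoptions(suppress=True,precision=1)
p,m=topof("ceramic_cone",band=.006);s=arm.state(); print(s["eef_pos"]*1000,np.degrees(s["tool_rot"]))
cv2.imwrite("pics/w8.png",p)
E
```

```text
t: 51.28
eef_pos: [0.5357, -0.0695, 0.1776]
tool_rot: [-3.141, 0.003, -2.986]
ft_force: [0.4, 0.3, -1.9]
width: 0.554
finger_force: 30.0
t: 53.02
eef_pos: [0.4728, -0.2736, 0.1751]
tool_rot: [3.141, 0.0, -2.985]
ft_force: [-0.8, -0.0, -2.0]
width: 0.553
finger_force: 30.0
ceramic_cone wrist 0.82 ext [214. 176. 304. 279.] ztop 0.1407 mean [ 464.4 -274.8  138.3] rect 464.2 -274.8 [24.7 36.7] 9.0
[ 472.8 -273.6  175.2] [ 180.    0. -171.]
```

View pics/w8.png

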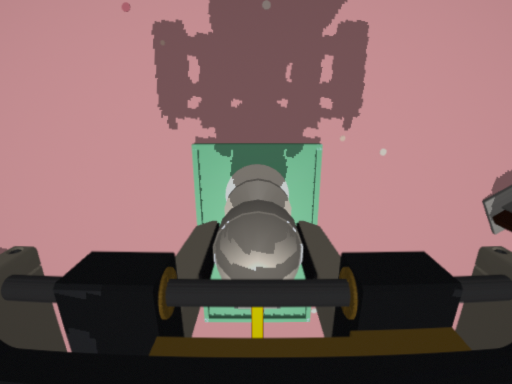

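The cone at (258,240) is upright over the white disc (257,190). Lowering it gently.

```bash
python3 -m crank '{"travel":[[0,-0.02,-0.7],[0,0,-0.6],[0,0,-0.4],[0,0,-0.2],[0,0,-0.1],[0,0,-0.06],[0,0,-0.05],[0,0,-0.05],[0,0,-0.03],[0,0,0],[0,0,0]],"turn":[0,0,0,0,0,0,0,0,0,0,0]}'
```

```text
t: 54.5
eef_pos: [0.4726, -0.2744, 0.1314]
tool_rot: [-3.142, 0.0, -2.986]
ft_force: [-0.2, 0.7, -1.8]
width: 0.55
finger_force: 30.0
```

```bash
python3 -m crank '{"travel":[[0,0,-0.015],[0,0,-0.01],[0,0,0],[0,0,0]],"turn":[0,0,0,0]}' 
```

```text
t: 55.0
eef_pos: [0.4727, -0.2744, 0.1312]
tool_rot: [-3.141, 0.0, -2.986]
ft_force: [-2.1, 2.3, 5.4]
width: 0.552
finger_force: 30.0
```

Contact is made. Release, rise, and move clear toward the start for a final look.

```bash
python3 -m crank '{"travel":[[0,0,0],[0,0,0],[0,0,0],[0,0,0],[0,0,0.3],[0,0,1],[0,0,1],[0,0,1],[0,0,1],[0,0,1],[0,0,1],[0,0,1],[0,0,1],[0,0,0]],"turn":[0,0,0,0,0,0,0,0,0,0,0,0,0,0]}' -1 
python3 - <<'E'
from h import *
topof("ceramic_cone",band=.006);topof("lemon_tile",band=.008)
p,d,c=view("wrist");r=arm.cut_out("mint_tray","wrist"); [print("  ",*o) for o in marks(p,r[0]["mask"],c,0)]
E
python3 -m crank '{"travel":[[0,-1,0],[0,-1,0],[0,-1,0],[0,-1,0],[0,-1,0],[0,-1,0],[0,-1,0],[0,-1,0],[0,-1,0],[0,-1,0],[0,-1,0],[0,-1,0],[0,-1,0],[0,0,0]],"turn":[0,0,0,0,0,0,0,0,0,0,0,0,0,0]}'
python3 - <<'E'
from h import *
N="raspberry_tile lemon_tile chocolate_tile blue_tin orange_tin glass_dish ceramic_cone".split()
for cam in("top","scene"):
    for n in N: topof(n,cam,band=.006)
t=cv2.resize(view("top")[0][130:300,90:420],None,fx=2.4,fy=2.4,interpolation=2);s=view("scene")[0]; cv2.imwrite("pics/f1.png",t); cv2.imwrite("pics/f2.png",s)
E
```

```text
t: 56.75
eef_pos: [0.4729, -0.2746, 0.2986]
tool_rot: [-3.14, 0.002, -2.986]
ft_force: [-0.1, 0.5, -0.3]
width: 1.001
finger_force: 0.0
ceramic_cone none
lemon_tile wrist 0.73 ext [244. 219. 271. 276.] ztop 0.077 mean [ 568.5 -259.3   75.9] rect 571.5 -258.9 [60.7  9.1] 9.0
t: 58.8
eef_pos: [0.4724, -0.5357, 0.2963]
tool_rot: [3.141, -0.0, -2.987]
ft_force: [-0.3, 0.1, 0.4]
width: 1.002
finger_force: 0.0
raspberry_tile top 0.66 ext [118. 164. 146. 192.] ztop 0.0777 mean [579.4 283.9  75.4] rect 580.5 285.0 [56.2 10.7] 12.5
lemon_tile top 0.7 ext [357. 171. 380. 204.] ztop 0.077 mean [ 571.7 -256.8   74.8] rect 572.6 -256.7 [58.3 10.1] 8.1
chocolate_tile none
blue_tin top 0.89 ext [126. 248. 158. 272.] ztop 0.0723 mean [411.1 245.   69.3] rect 410.8 245.3 [46.3 50.7] 1.4
orange_tin top 0.89 ext [206. 186. 237. 212.] ztop 0.0661 mean [541.9  72.8  63.4] rect 542.0 72.3 [49.3 49.2] 0.6
glass_dish top 0.61 ext [120. 204. 148. 234.] ztop 0.0599 mean [497.  260.5  57.8] rect 496.8 263.3 [58.5 60.3] 1.3
ceramic_cone top 0.65 ext [365. 224. 399. 248.] ztop 0.0961 mean [ 472.  -273.5   93.2] rect 473.6 -273.3 [38.8 33.5] 83.3
raspberry_tile none
lemon_tile scene 0.94 ext [161. 256. 196. 298.] ztop 0.0761 mean [ 577.3 -260.9   74.2] rect 576.0 -260.6 [60.1 11.3] 8.2
chocolate_tile none
blue_tin scene 0.66 ext [264. 103. 289. 137.] ztop 0.0713 mean [415.4 242.4  68.9] rect 413.9 244.8 [49.5 54.6] 14.7
orange_tin scene 0.67 ext [262. 162. 288. 195.] ztop 0.0653 mean [546.9  68.8  63. ] rect 545.0 69.9 [49.4 51.1] 37.7
glass_dish scene 0.6 ext [296. 111. 318. 141.] ztop 0.0592 mean [500.1 261.4  56.8] rect 500.6 262.3 [57.6 62.1] 36.4
ceramic_cone scene 0.98 ext [119. 229. 153. 275.] ztop 0.096 mean [ 476.9 -278.6   93.5] rect 475.8 -278.0 [34.8 36.5] 76.3
```

View pics/f1.png

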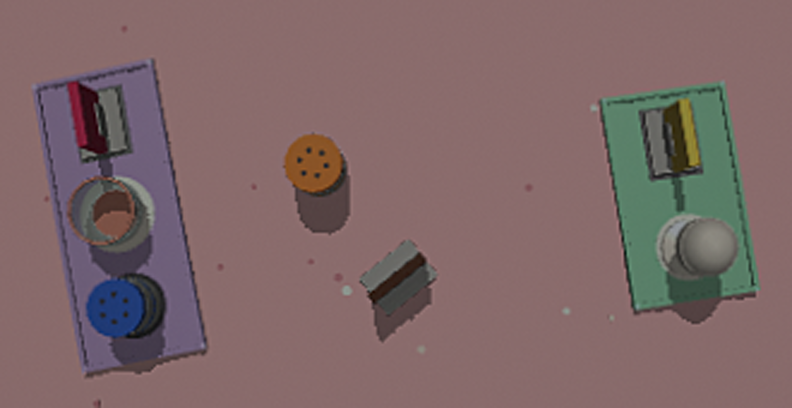

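View pics/f2.png

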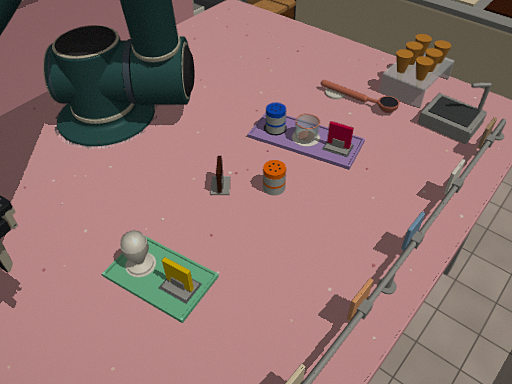

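In both views all five items stand upright on their marks: raspberry (85,115), dish (103,210), blue tin (118,307), lemon (687,133) and cone (708,247) in the top crop. The orange tin and the chocolate tile haven't moved. All measured offsets are about 1 mm. Handing in.

```bash
python3 -c "
from rig import arm; print(arm.close_job())"
```

```text
the job is handed in; nothing more can be done
None
```

Job handed in after about 60 s of robot time: all five items stand upright within about 1–1.5 mm of their marks, placed in the order given, and the chocolate tile and orange-lidded tin were left where they stood.

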